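# Fit the deep socket to the nutrunner

### The job

Change-over: take the deep (tallest) socket off its post on the socket stand and fit it to the upward square drive of the angle nutrunner, turning it under a light push until it drops over the square, then pushing it down until the spring ball clicks and it sits fully home on the shoulder. Do not force it: a push of 25 N is plenty, and the tool head must not take more than 60 N in all. Let go of the socket and leave the other two sockets on their posts and the bottle standing.

Things in the scene. Friction and masses are not known exactly. Their poses are not given: they have to be found in the camera images.
- socket_deep: the deep socket, tallest of three upright dark steel sockets: 80 mm tall, 40 mm diameter, 0.32 to 0.52 kg, standing over its post on the 12 mm thick stand. Origin: centre of its foot, z up. In its foot is a square hole 20.2 mm wide, its sides along the body's x and y axes, with a lead-in (24.6 mm at the mouth, narrowing over 3 mm) and in each wall a dimple 12 mm above the foot.
- deep_top (a point): centre of the deep socket's top rim, 80 mm above its foot; this end has a 27 mm hexagon hole and is 39 mm in diameter from 30 mm above the foot upward.
- socket_short: a short socket, also 40 mm in diameter but only 50 mm tall; origin at the centre of its foot. To be left on its post.
- socket_wide: a short wide socket, 54 mm tall, 48 mm in diameter at its upper end; origin at the centre of its foot. To be left on its post.
- socket_stand: flat aluminium stand, 250 x 52 x 12 mm, fixed to the bench, with three round posts (16 mm diameter, 17 mm tall) in a row along its x axis, at x = -80, 0 and 80 mm. Origin: centre of its underside. Which socket stands on which post varies.
- nutrunner: battery angle nutrunner lying fixed in its bench rest (base plate 345 x 78 mm), at most 90 mm high apart from the square drive. Origin: on the bench under the axis of its angle head; the tool extends from there along its +x axis for 315 mm; z up. Its head must not be pressed with more than 60 N in all, sideways contact forces included.
- drive_seat (a point): centre of the flat round shoulder (38 mm diameter) on top of the angle head, 88 mm above the bench. The socket's foot rests on it when fully home. It turns with the nutrunner's housing: its yaw says nothing about the square.
- drive_tip (a point): centre of the top of the upright square drive: 19 mm wide, 24 mm long from the shoulder, top edges chamfered 1.6 mm. The spindle has stopped at any angle about the vertical, and this angle is NOT in the poses: see it, or feel for it by turning the lightly pressed socket (5 to 10 N) up to a quarter turn until it drops. The spindle is stiff to turn (about 0.2 N m).
- detent_ball (a joint): spring ball in one face of the square, 12 mm above the shoulder; 0 = standing 3.2 mm out, grows as it is pressed in (m, at most 0.0036). During the push (10 to 20 N) the socket wall presses it in 2 to 3 mm; over the last 5 mm before the shoulder it comes out again into the dimple (the click).
- lock_bottle: small bottle with a pointed cap, 32 mm diameter, 94 mm tall, standing on the bench behind the nutrunner's head; origin at the centre of its foot. To be left standing.
There are look-alikes about, which are no part of the job. What is shaped like the socket_deep but purple or yellow is not meant.

How it is judged (in metres and radians):
On the way, in this order (a step that is already met when the one before it is completed fails the run):
1. the deep socket has been lifted clear of its post (z of socket_deep in the frame of socket_stand above 0.035 m), for 0.1 s.
2. the deep socket has dropped over the square drive: on its axis, its foot less than 15 mm above the shoulder (z of socket_deep in the frame of drive_seat below 0.015 m and horizontal distance between socket_deep and drive_seat below 0.004 m).
At the end, for the whole second after the job is handed in: The deep socket sits on the square drive, upright (within 0.08 rad) and on its axis (4 mm), foot within 2 mm of the shoulder, the spring ball out again (pressed in less than 1.2 mm), at rest and released; other sockets within 15 mm and bottle within 30 mm of where they stood (z of socket_deep in the frame of drive_seat below 0.002 m and horizontal distance between socket_deep and drive_seat below 0.004 m and angle between socket_deep's own z axis and vertical below 0.08 rad and value of joint detent_ball below 0.0012 m and linear speed of socket_deep below 0.01 m/s); the robot touches nothing.
It fails at once if the deep socket and the nutrunner press on one another with more than 60 N (contact force between socket_deep and nutrunner above 60 N).
It fails at once if one of the other two sockets is moved by more than 15 mm (distance of any of socket_short, socket_wide from where it was at the start of the episode above 0.015 m).
It fails at once if the bottle is tipped or moved by more than 30 mm (distance of lock_bottle from where it was at the start of the episode above 0.03 m or angle between lock_bottle's own z axis and vertical above 0.4 rad).
It also fails if it takes over 56 s, if anything falls off the work surface, if the arm or the gripper's body presses on something with over 40 N, if the wrist force passes 120 N, or if a joint passes its speed limit or range.

### The arm

A 7-joint arm with a two-finger parallel gripper is mounted at the origin on a cart in front of the work surface, level with it; the furniture and walls round the work are solid. World frame = base frame: x ahead of the robot, y to its left, z up, the work surface at z = 0. Lengths are in m, angles in degrees, forces in N, time in s.
With the tool pointing down it reaches from about 0.35 to 0.9 m from the base axis. Payload 7.2 kg.
Tool frame: the origin (TCP) lies at the very end of the fingers, on their centre line; the grasp point (between the pads) lies arm.pinch_z behind it (arm.pinch_z is the distance from the TCP to the grasp point, in m); z points along the fingers, y is the direction in which the jaws open and shut (so a half turn about z gives the same grasp; the last joint's range is limited). The gripper opens to 85 mm and grips with 20 to 120 N. Pads are 22 mm wide; open, the fingers measure 114 mm over their backs; the gripper's body (76 mm by 85 mm) begins 54 mm behind the grasp point. The pads swing forward as they close: fully open they stand 13 mm farther back than shut.
Start: joints at [-73.178, 23.554, -0.728, 91.456, 0.321, 64.991, -4.71], TCP at [0.221, 0.585, 0.231] pointing down, gripper open.
Joint ranges: [-169.25, 169.25], [-16.82, 113.86], [-84.01, 82.57], [7.8, 145.47], [-59.2, 239.2], [7.22, 106.19], [-163.78, 163.78]. Speed limits (degrees/s): [136.94, 136.94, 172.46, 172.46, 180, 180, 180].

### API

Orientations are given as a 3x3 rotation matrix whose columns are the frame's x, y, z axes.
In Python, from bench import arm gives the robot as it stands.
- The arm moves only by the tool step_arm, never from a script. Its argument "series" is a list of rows, each a list of 2 entries, a list of its own where there are three numbers: the shift along the tool's x, y, z in m, then the turn about the tool's z in rad. A call has exactly 5 rows; each row shifts and turns the pose as measured when the row begins, along the tool's axes as they then stand; what a row does not reach is not made up. A row lasts 1/12 s, in which the tool goes at most 41.7 mm and 7.16 degrees, less where a joint would pass 70% of its speed; a pose out of reach is approached as far as the arm can. A call is refused whole if a number of a shift passes 0.0417 or a number of a turn 0.125, either way. A call with a gripper value outside its range is refused whole. "grip" is the opening in per cent of the stroke, from 0 (shut) to 100 (fully open), set as the call begins (left out, the last holds). The fingers move at their own pace and stop on an object; "newtons" is the grip in N (left out, the last holds). Time passes only in rows, so rows that do not move let the fingers close, or fill a call up. It gives the time, the measured TCP pose, the force and the opening at its end, in the units of the state.
- arm.observe(): the state, without advancing time (a new reading comes with each control period).
- arm.snapshot(name): name is "scene" or "top" or "wrist"; returns the picture (384x512x3 uint8, blue, green, red); there is no depth.
- arm.camera_model(name): a dict with "intrinsics" (3x3 intrinsics, pixels), "R" (3x3) and "t" (3): a world point X has camera coordinates R X + t. Camera axes: x right, y down, z forward; pixel columns grow to the right and rows downward; lengths in m; the calibration is good to about 2 mm. A picture is of the moment at which its call begins: read the wrist's pose just before it. camera_model takes no time and is no camera call; for the wrist camera it gives the pose at the moment of the call.
- arm.sign_off(): hands the job in, once; it reports no verdict.
The state is a dict: "t": time; "q": joint angles; "qvel": joint speeds; "joint_torque": joint torques, N m; "eef_pos": TCP position; "eef_rot": TCP orientation; "ft_force": force on the tool from outside, world axes, zero at the start; "torque": the same for the moment, N m; "gripper_width": finger opening in m.
Only numpy, scipy, OpenCV 4.12 (cv2) and the standard library are available. Lean on these libraries where they do the work, as an engineer would, in place of code of your own. Each camera call takes 0.05 s, during which the arm holds its last target.

## Working session

There is one attempt and no reset: what is moved stays moved. The work goes in short steps, Python scripts to look and compute and a tool call to move; the robot and the scene stay as the last step left them, time stands still between calls to the robot, and variables do not carry over. Pictures are saved under pics/ and viewed, and the job is handed in when it is done.

Besides the shell and the picture viewer there is one more tool, called after "Call:" as name([rows], argument=value, ...), one row to a line, values as JSON. step_arm: Moves the arm, as the interface text tells. Its arguments: {"type":"object","properties":{"series":{"type":"array"},"grip":{"type":"number"},"newtons":{"type":"number"}},"required":["series"]}

```bash
ls; mkdir -p pics; python3 - <<'E'
from bench import arm
import cv2
print(arm.observe(), arm.pinch_z)
for n in("scene","top","wrist"):
    m=arm.camera_model(n);print(n,m)
    cv2.imwrite(f"pics/{n}0.png",arm.snapshot(n))
E
```

```text
pics
{'t': 0.0, 'q': array([-73.17809926,  23.59993593,  -0.728288  ,  91.50427622,
         0.31952702,  64.99222207,  -4.70998451]), 'qvel': array([-0.08300508,  0.0325037 , -0.02903808, -0.07719642, -0.07707022,
        0.01870698, -0.01182472]), 'joint_torque': array([-1.37595489e-03, -6.00636077e+01,  6.81473427e-01, -2.99398166e+01,
        1.37234220e-02,  1.10443711e-02, -1.33645415e-05]), 'eef_pos': array([0.22107569, 0.58404904, 0.23045235]), 'eef_rot': array([[-9.35265358e-01,  3.53946984e-01, -4.91743715e-04],
       [ 3.53947313e-01,  9.35264041e-01, -1.57276153e-03],
       [-9.67639856e-05, -1.64500074e-03, -9.99998642e-01]]), 'ft_force': array([ 0.33449932, -0.03322816, -0.41735157]), 'torque': array([0.02001377, 0.00160617, 0.00617999]), 'gripper_width': 0.08542367024426774} 0.0187
scene {'intrinsics': array([[447.61866403,   0.        , 258.84082157],
       [  0.        , 447.61866403, 198.214503  ],
       [  0.        ,   0.        ,   1.        ]]), 'R': array([[ 0.62633322, -0.77947375, -0.01128571],
       [-0.62531728, -0.49371335, -0.60433884],
       [ 0.46
[... 183 characters left out ...]
90.03501229, 201.0228058 ],
       [  0.        ,   0.        ,   1.        ]]), 'R': array([[ 0.01852043, -0.99979061,  0.00870196],
       [-0.99741286, -0.01907962, -0.0693077 ],
       [ 0.06945922, -0.00739583, -0.99755738]]), 't': array([-0.12361297,  0.56118222,  1.23269607])}
wrist {'intrinsics': array([[268.64835339,   0.        , 257.52219712],
       [  0.        , 268.64835339, 195.89326712],
       [  0.        ,   0.        ,   1.        ]]), 'R': array([[ 3.53703430e-01,  9.35357470e-01, -5.35332088e-04],
       [ 8.90343943e-01, -3.36506140e-01,  3.06677814e-01],
       [ 2.86673242e-01, -1.08949624e-01, -9.51813234e-01]]), 't': array([-0.62328484, -0.0403255 ,  0.37961004])}
```

View pics/scene0.png

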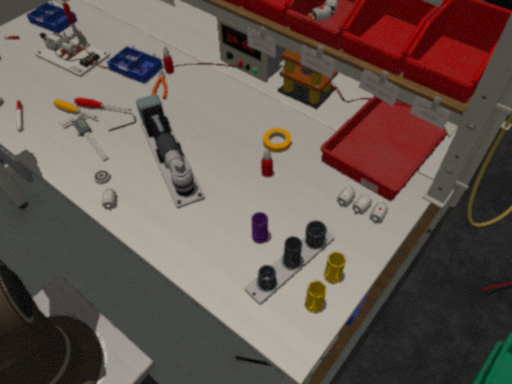

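View pics/top0.png

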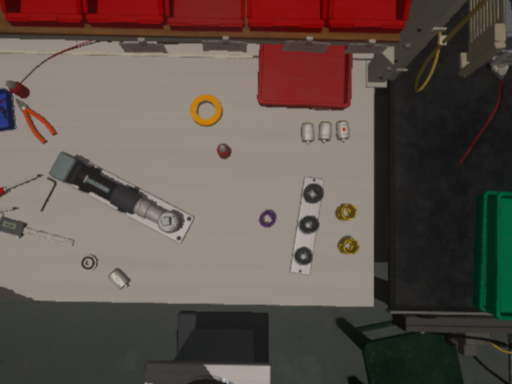

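View pics/wrist0.png

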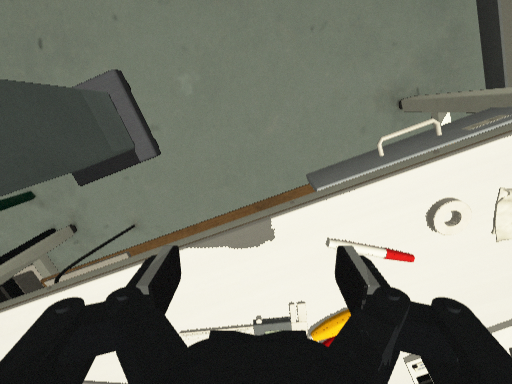

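The scene view has the stand with three dark sockets at about (267,278), (292,250) and (316,235). The middle one looks tallest. The nutrunner head is at about (183,180) and the red bottle at (267,163). In the top view the sockets are near (304,256), (309,224) and (313,192), with the drive near (170,221). Next I'll zoom in and measure.

```bash
python3 - <<'E'
import cv2,numpy as np
a=cv2.imread('pics/top0.png');b=cv2.imread('pics/scene0.png')
c1=cv2.resize(a[165:285,255:365],None,fx=5,fy=5,interpolation=cv2.INTER_CUBIC)
c2=cv2.resize(a[190:250,130:200],None,fx=8,fy=8,interpolation=cv2.INTER_CUBIC)
c3=cv2.resize(b[200:310,235:355],None,fx=5,fy=5,interpolation=cv2.INTER_CUBIC)
c4=cv2.resize(b[140:210,140:220],None,fx=8,fy=8,interpolation=cv2.INTER_CUBIC)
for i,c in enumerate((c1,c2,c3,c4)):
    c=cv2.convertScaleAbs(c,alpha=1.5,beta=20) if i in(0,2) else c
    cv2.imwrite(f'pics/z{i}.png',c);print(c.shape)
E
```

```text
(600, 550, 3)
(480, 560, 3)
(550, 600, 3)
(560, 640, 3)
```

View pics/z0.png

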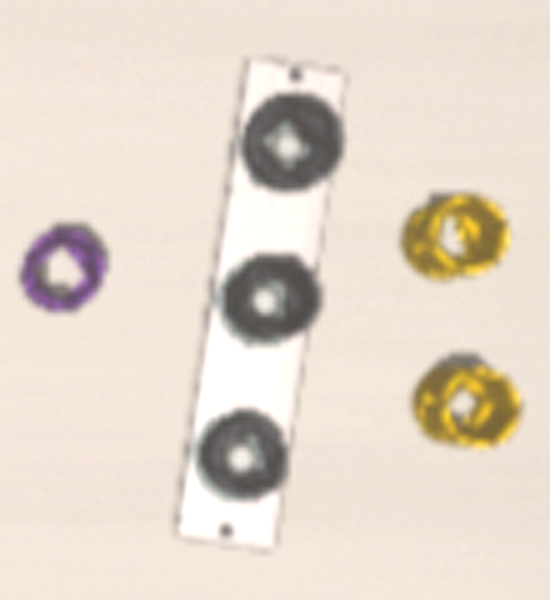

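View pics/z1.png

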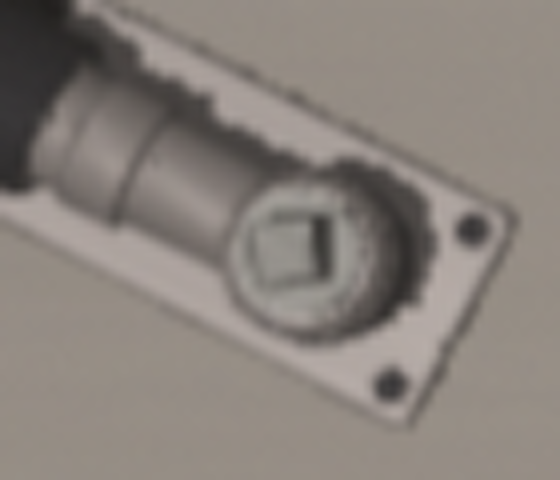

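View pics/z2.png

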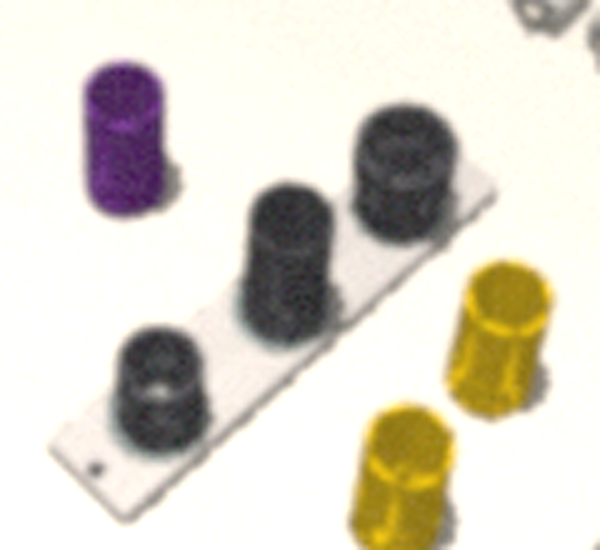

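View pics/z3.png

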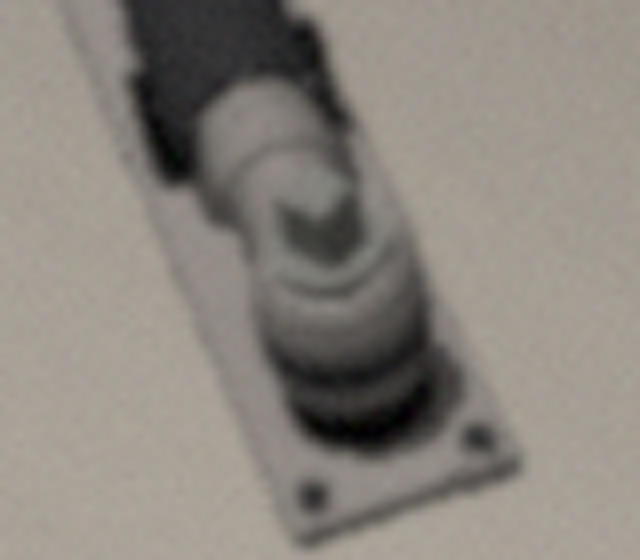

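```bash
cat > h.py <<'E'
import numpy as np
from scipy.optimize import least_squares
def cen(m): return -m['R'].T@m['t']
def ray(m,uv):
    d=m['R'].T@np.linalg.inv(m['intrinsics'])@np.array([uv[0],uv[1],1.]); return cen(m),d/np.linalg.norm(d)
def plane(m,uv,z):
    c,d=ray(m,uv); return c+d*(z-c[2])/d[2]
def tri(obs):
    A=np.zeros((3,3));b=np.zeros(3);rs=[ray(m,u) for m,u in obs]
    for c,d in rs:
        P=np.eye(3)-np.outer(d,d);A+=P;b+=P@c
    X=np.linalg.solve(A,b)
    return X,[np.linalg.norm((np.eye(3)-np.outer(d,d))@(X-c)) for c,d in rs]
def proj(m,X):
    p=m['intrinsics']@(m['R']@np.array(X)+m['t']);return p[:2]/p[2]
E
python3 - <<'E'
from bench import arm
from h import *
np.set_printoptions(precision=4,suppress=True)
T=arm.camera_model('top');S=arm.camera_model('scene');W=arm.camera_model('wrist');o=arm.observe()
print('cams',cen(T),cen(S),cen(W)); print('wrist in tool',o['eef_rot'].T@(cen(W)-o['eef_pos']), o['eef_rot'].T@W['R'].T)
t=lambda u,v,x0,y0,f:((u+.5)/f-.5+x0,(v+.5)/f-.5+y0)
# stand corners in top, z=.012
for p in[(247,58),(345,72),(272,550),(178,535)]: print('corner',plane(T,t(*p,255,165,5),.012))
for p in[(295,74),(226,530)]: print('hole',plane(T,t(*p,255,165,5),.012))
p=[plane(T,t(*p,255,165,5),.012) for p in[(295,74),(226,530)]]
c=(p[0]+p[1])/2;print('stand c',c,np.degrees(np.arctan2(*(p[0]-p[1])[1::-1])),np.linalg.norm(p[0]-p[1]))
print('deep rim tri',tri([(T,t(272,296,255,165,5)),(S,t(291,215,235,200,5))]))
print('deep rim plane',plane(T,t(272,296,255,165,5),.092),plane(S,t(291,215,235,200,5),.092))
# drive tip
print('tip',plane(T,t(285,250,130,190,8),.112),'seat',plane(T,t(303,262,130,190,8),.088))
print('tip tri',tri([(T,t(285,250,130,190,8)),(S,t(312,190,140,140,8))]))
print('bottle',plane(T,(224,151),.094),tri([(T,(224,151)),(S,(266,155))]))
E
```

```text
cams [ 0.4764 -0.1038  1.2697] [ 0.0669 -0.5196  0.9314] [0.1476 0.6108 0.3735]
wrist in tool [ 0.0782 -0.0013 -0.1428] [[ 0.0002 -0.9518 -0.3066]
 [ 1.     -0.0001  0.001 ]
 [-0.001  -0.3066  0.9518]]
corner [ 0.6307 -0.2405  0.012 ]
corner [ 0.6244 -0.2913  0.012 ]
corner [ 0.3787 -0.2562  0.012 ]
corner [ 0.3854 -0.2081  0.012 ]
hole [ 0.6229 -0.2654  0.012 ]
hole [ 0.3884 -0.2326  0.012 ]
stand c [ 0.5056 -0.249   0.012 ] -7.975307173423453 0.23678215766977168
deep rim tri (array([ 0.5072, -0.2466,  0.0918]), [np.float64(0.0017962939053086295), np.float64(0.0017962939053085085)])
deep rim plane [ 0.506  -0.2452  0.092 ] [ 0.5084 -0.2479  0.092 ]
tip [0.5062 0.0967 0.112 ] seat [0.5033 0.0953 0.088 ]
tip tri (array([0.506 , 0.0963, 0.1149]), [np.float64(0.00015749733495275942), np.float64(0.00015749733495290627)])
bottle [ 0.6782 -0.0371  0.094 ] (array([ 0.6802, -0.0371,  0.0855]), [np.float64(0.0007012486154871562), np.float64(0.0007012486154870552)])
```

The middle socket is the deep one. Its rim triangulates to (0.507, -0.247, 0.092), which agrees with 80 + 12 mm. The stand is yawed -8°, and the drive tip is near (0.506, 0.096, 0.113). I'll first bring the wrist camera over the drive and turn the tool as it goes, using a small helper to work out the rows.

```bash
cat > plan.py <<'E'
import sys,json
from bench import arm
from h import *
# plan x y z yawx(deg, tool x axis) nrows dirsign
def plan(x,y,z,yaw,n,sgn=0):
    o=arm.observe();R=o['eef_rot'];p=o['eef_pos'].copy()
    y0=np.degrees(np.arctan2(R[1,0],R[0,0]));d=(yaw-y0+180)%360-180
    if sgn and d*sgn<0:d+=360*sgn
    rows=[];st=(np.array([x,y,z])-p)/n
    for i in range(n):
        a=np.radians(y0+d*i/n);X=np.array([np.cos(a),np.sin(a),0]);Y=np.array([np.sin(a),-np.cos(a),0]);
        rows.append([[round(float(X@st),4),round(float(Y@st),4),round(float(-st[2]),4)],round(float(-np.radians(d)/n),4)])
    print('yaw now',round(y0,2),'turn',round(d,2),'pos',p.round(4),'step',st.round(4))
    for i in range(0,n,5):print(json.dumps(rows[i:i+5]))
if __name__=='__main__':
    a=[float(v) for v in sys.argv[1:]];plan(*a[:4],int(a[4]),*(a[5:]))
E
python3 plan.py 0.428 0.107 0.17 -8 30 -1
```

```text
yaw now 159.27 turn -167.27 pos [0.2211 0.5842 0.2306] step [ 0.0069 -0.0159 -0.002 ]
[[[-0.0121, -0.0124, 0.002], 0.0973], [[-0.0132, -0.0112, 0.002], 0.0973], [[-0.0143, -0.0099, 0.002], 0.0973], [[-0.0151, -0.0084, 0.002], 0.0973], [[-0.0159, -0.0069, 0.002], 0.0973]]
[[[-0.0165, -0.0053, 0.002], 0.0973], [[-0.0169, -0.0037, 0.002], 0.0973], [[-0.0172, -0.0021, 0.002], 0.0973], [[-0.0173, -0.0004, 0.002], 0.0973], [[-0.0173, 0.0013, 0.002], 0.0973]]
[[[-0.0171, 0.003, 0.002], 0.0973], [[-0.0167, 0.0046, 0.002], 0.0973], [[-0.0162, 0.0062, 0.002], 0.0973], [[-0.0155, 0.0078, 0.002], 0.0973], [[-0.0147, 0.0092, 0.002], 0.0973]]
[[[-0.0137, 0.0106, 0.002], 0.0973], [[-0.0126, 0.0119, 0.002], 0.0973], [[-0.0114, 0.0131, 0.002], 0.0973], [[-0.0101, 0.0141, 0.002], 0.0973], [[-0.0086, 0.015, 0.002], 0.0973]]
[[[-0.0071, 0.0158, 0.002], 0.0973], [[-0.0056, 0.0164, 0.002], 0.0973], [[-0.0039, 0.0169, 0.002], 0.0973], [[-0.0023, 0.0172, 0.002], 0.0973], [[-0.0006, 0.0173, 0.002], 0.0973]]
[[[0.0011, 0.0173, 0.002], 0.0973], [[0.0028, 0.0171, 0.002], 0.0973], [[0.0044, 0.0168, 0.002], 0.0973], [[0.006, 0.0163, 0.002], 0.0973], [[0.0076, 0.0156, 0.002], 0.0973]]
```

Call:
step_arm([
  [[-0.012,-0.012,0.0],0.1],
  [[-0.013,-0.011,0.0],0.1],
  [[-0.014,-0.01,0.0],0.1],
  [[-0.015,-0.008,0.0],0.1],
  [[-0.016,-0.007,0.0],0.1],
])

```text
t: 0.57
eef_pos: [0.2522, 0.505, 0.2279]
eef_rot: [[-0.642, 0.767, -0.004], [0.767, 0.642, -0.003], [-0.0, -0.005, -1.0]]
ft_force: [1.7, -0.5, 0.2]
gripper_width: 0.0857
```

Call:
step_arm([
  [[-0.0165,-0.005,0.0],0.1],
  [[-0.017,-0.004,0.0],0.1],
  [[-0.017,-0.002,0.0],0.1],
  [[-0.017,0.0,0.0],0.1],
  [[-0.017,0.001,0.002],0.1],
])

```text
t: 0.98
eef_pos: [0.2842, 0.42, 0.2251]
eef_rot: [[-0.17, 0.985, -0.005], [0.985, 0.17, -0.005], [-0.004, -0.006, -1.0]]
ft_force: [0.8, 0.3, 0.5]
gripper_width: 0.0856
```

Call:
step_arm([
  [[-0.017,0.003,0.002],0.1],
  [[-0.017,0.005,0.002],0.1],
  [[-0.016,0.006,0.002],0.1],
  [[-0.0155,0.008,0.002],0.1],
  [[-0.0145,0.009,0.002],0.1],
])

```text
t: 1.4
eef_pos: [0.3129, 0.3332, 0.2144]
eef_rot: [[0.347, 0.938, -0.006], [0.938, -0.348, -0.006], [-0.007, -0.003, -1.0]]
ft_force: [-1.0, 0.1, 0.4]
gripper_width: 0.0859
```

```bash
python3 plan.py 0.428 0.107 0.17 -8 15 -1
```

```text
yaw now 69.67 turn -77.67 pos [0.3129 0.3332 0.2144] step [ 0.0077 -0.0151 -0.003 ]
[[[-0.0115, 0.0124, 0.003], 0.0904], [[-0.0103, 0.0134, 0.003], 0.0904], [[-0.0091, 0.0143, 0.003], 0.0904], [[-0.0077, 0.0151, 0.003], 0.0904], [[-0.0063, 0.0157, 0.003], 0.0904]]
[[[-0.0049, 0.0162, 0.003], 0.0904], [[-0.0034, 0.0166, 0.003], 0.0904], [[-0.0019, 0.0168, 0.003], 0.0904], [[-0.0004, 0.0169, 0.003], 0.0904], [[0.0011, 0.0169, 0.003], 0.0904]]
[[[0.0027, 0.0167, 0.003], 0.0904], [[0.0042, 0.0164, 0.003], 0.0904], [[0.0056, 0.016, 0.003], 0.0904], [[0.007, 0.0154, 0.003], 0.0904], [[0.0084, 0.0147, 0.003], 0.0904]]
```

Call:
step_arm([
  [[-0.0115,0.0125,0.003],0.09],
  [[-0.0105,0.0135,0.003],0.09],
  [[-0.009,0.0145,0.003],0.09],
  [[-0.0075,0.015,0.003],0.09],
  [[-0.0065,0.0155,0.003],0.09],
])

```text
t: 1.82
eef_pos: [0.3509, 0.2527, 0.1988]
eef_rot: [[0.737, 0.676, -0.007], [0.676, -0.737, -0.005], [-0.009, -0.001, -1.0]]
ft_force: [-0.1, -0.1, -0.4]
gripper_width: 0.0855
```

Call:
step_arm([
  [[-0.005,0.016,0.003],0.09],
  [[-0.0035,0.0165,0.003],0.09],
  [[-0.002,0.017,0.003],0.09],
  [[-0.0005,0.017,0.003],0.09],
  [[0.001,0.017,0.003],0.09],
])

```text
t: 2.23
eef_pos: [0.3871, 0.1714, 0.1831]
eef_rot: [[0.964, 0.266, -0.007], [0.266, -0.964, -0.005], [-0.008, 0.003, -1.0]]
ft_force: [0.4, 0.5, -1.1]
gripper_width: 0.0856
```

Call:
step_arm([
  [[0.0025,0.0165,0.003],0.09],
  [[0.004,0.0165,0.003],0.09],
  [[0.0055,0.016,0.003],0.09],
  [[0.007,0.0155,0.003],0.09],
  [[0.0085,0.0145,0.003],0.09],
])

```text
t: 2.65
eef_pos: [0.4217, 0.0898, 0.1675]
eef_rot: [[0.979, -0.202, -0.007], [-0.202, -0.979, -0.004], [-0.006, 0.006, -1.0]]
ft_force: [-0.7, 0.3, 0.0]
gripper_width: 0.0855
```

Call:
step_arm([
  [[0,0,0],0],
  [[0,0,0],0],
  [[0,0,0],0],
  [[0,0,0],0],
  [[0,0,0],0],
])

```text
t: 3.07
eef_pos: [0.4216, 0.0882, 0.1671]
eef_rot: [[0.979, -0.205, -0.008], [-0.205, -0.979, -0.005], [-0.007, 0.007, -1.0]]
ft_force: [-0.6, 0.3, 0.3]
gripper_width: 0.0853
```

```bash
python3 - <<'E'
from bench import arm
import cv2,pickle
o=arm.observe();m=arm.camera_model('wrist');im=arm.snapshot('wrist')
pickle.dump((m,o),open('w1.pkl','wb'));cv2.imwrite('pics/w1.png',im);print(o['q'],o['eef_pos'],o['ft_force'])
E
```

```text
[ -53.34814199   10.14089384   39.78915532  122.98826171   -8.23001894
   50.01425015 -110.45616563] [0.42155625 0.0881959  0.16706719] [-0.58190009  0.3237944   0.27332289]
```

View pics/w1.png

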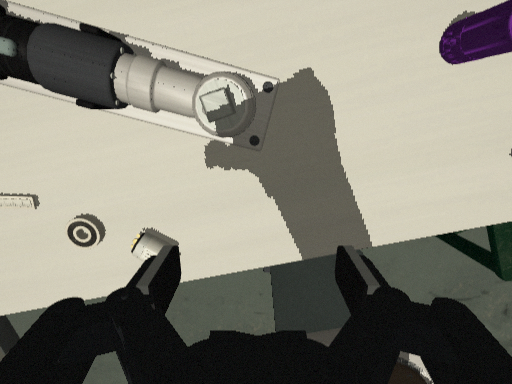

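```bash
python3 - <<'E'
import cv2
a=cv2.imread('pics/w1.png')[65:140,185:265]
cv2.imwrite('pics/w1z.png',cv2.resize(a,None,fx=8,fy=8,interpolation=cv2.INTER_CUBIC))
E
```

```text
(no output)
```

View pics/w1z.png

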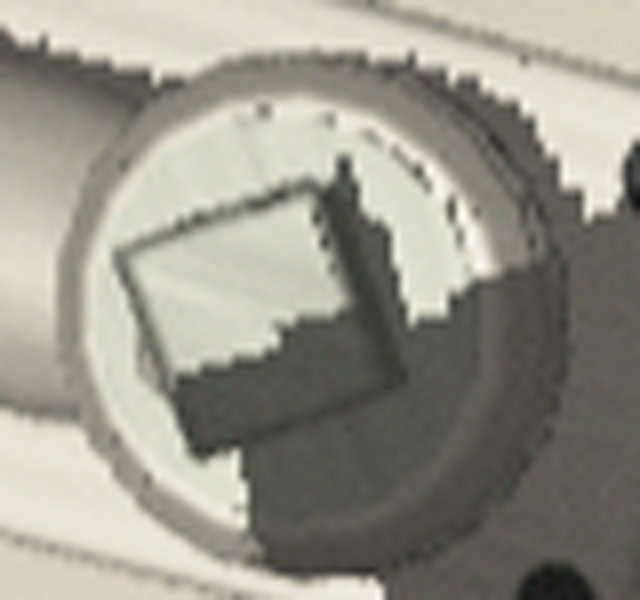

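```bash
python3 - <<'E'
from h import *
import pickle
m,o=pickle.load(open('w1.pkl','rb'))
print('campos',cen(m))
t=lambda u,v:((u+.5)/8-.5+185,(v+.5)/8-.5+65)
P=[plane(m,t(*p),.1108) for p in[(118,252),(318,180),(405,378),(195,455)]]
for i in range(4):
    d=P[(i+1)%4]-P[i];print(P[i].round(4),np.linalg.norm(d).round(4),np.degrees(np.arctan2(d[1],d[0])).round(2),(np.degrees(np.arctan2(d[1],d[0]))%90).round(2))
print('centre',np.mean(P,0))
# shoulder circle from ring fit: left 82,right 490,top 92,bottom 535
print('shoulder', plane(m,t(288,315),.088))
E
```

```text
campos [0.49922311 0.07157599 0.3093396 ]
[0.5147 0.1083 0.1108] 0.0185 -83.5 6.5
[0.5167 0.09   0.1108] 0.0177 -168.34 11.66
[0.4994 0.0864 0.1108] 0.02 97.32 7.32
[0.4969 0.1062 0.1108] 0.0179 6.78 6.78
centre [0.50693276 0.0977394  0.1108    ]
shoulder [0.50749453 0.09792366 0.088     ]
```

The wrist view shows the square with corners at about (200,96), (225,87), (236,112) and (209,121). That gives a centre of (0.507, 0.098), sides of about 18.5 mm and a yaw of about 8° (mod 90). Next I'll put the wrist camera over the deep socket.

```bash
python3 plan.py 0.430 -0.236 0.18 -8 15
```

```text
yaw now -11.82 turn 3.82 pos [0.4215 0.0883 0.1671] step [ 0.0006 -0.0216  0.0009]
[[[0.005, 0.021, -0.0009], -0.0044], [[0.0049, 0.0211, -0.0009], -0.0044], [[0.0048, 0.0211, -0.0009], -0.0044], [[0.0047, 0.0211, -0.0009], -0.0044], [[0.0046, 0.0211, -0.0009], -0.0044]]
[[[0.0045, 0.0212, -0.0009], -0.0044], [[0.0044, 0.0212, -0.0009], -0.0044], [[0.0043, 0.0212, -0.0009], -0.0044], [[0.0042, 0.0212, -0.0009], -0.0044], [[0.0041, 0.0212, -0.0009], -0.0044]]
[[[0.004, 0.0212, -0.0009], -0.0044], [[0.0039, 0.0213, -0.0009], -0.0044], [[0.0039, 0.0213, -0.0009], -0.0044], [[0.0038, 0.0213, -0.0009], -0.0044], [[0.0037, 0.0213, -0.0009], -0.0044]]
```

Call:
step_arm([
  [[0.005,0.021,-0.001],-0.0045],
  [[0.005,0.021,-0.001],-0.0045],
  [[0.005,0.021,-0.001],-0.0045],
  [[0.005,0.021,-0.001],-0.0045],
  [[0.0045,0.021,-0.001],-0.0045],
])

```text
t: 3.53
eef_pos: [0.4257, -0.015, 0.1728]
eef_rot: [[0.987, -0.163, -0.008], [-0.163, -0.987, -0.003], [-0.007, 0.004, -1.0]]
ft_force: [0.0, 0.3, -0.4]
gripper_width: 0.0851
```

Call:
step_arm([
  [[0.0045,0.021,-0.001],-0.0045],
  [[0.0045,0.021,-0.001],-0.0045],
  [[0.0045,0.021,-0.001],-0.0045],
  [[0.004,0.021,-0.001],-0.0045],
  [[0.004,0.021,-0.001],-0.0045],
])

```text
t: 3.95
eef_pos: [0.4316, -0.1237, 0.179]
eef_rot: [[0.992, -0.129, -0.006], [-0.129, -0.992, -0.001], [-0.006, 0.002, -1.0]]
ft_force: [0.7, 0.4, -0.4]
gripper_width: 0.0853
```

Call:
step_arm([
  [[0.004,0.021,-0.001],-0.0045],
  [[0.004,0.021,-0.001],-0.0045],
  [[0.004,0.021,-0.001],-0.0045],
  [[0.004,0.021,-0.001],-0.0045],
  [[0.0035,0.021,-0.001],-0.0045],
])

```text
t: 4.37
eef_pos: [0.44, -0.2321, 0.1846]
eef_rot: [[0.995, -0.096, -0.005], [-0.096, -0.995, 0.001], [-0.005, -0.001, -1.0]]
ft_force: [-0.0, 0.2, -0.1]
gripper_width: 0.0854
```

Call:
step_arm([
  [[0,0,0],0],
  [[0,0,0],0],
  [[0,0,0],0],
  [[0,0,0],0],
  [[0,0,0],0],
])

```text
t: 4.78
eef_pos: [0.4404, -0.2333, 0.1847]
eef_rot: [[0.995, -0.095, -0.004], [-0.095, -0.995, 0.0], [-0.004, 0.0, -1.0]]
ft_force: [0.5, 0.8, 0.4]
gripper_width: 0.0852
```

```bash
python3 - <<'E'
from bench import arm
import cv2,pickle
o=arm.observe();m=arm.camera_model('wrist');im=arm.snapshot('wrist')
pickle.dump((m,o),open('w2.pkl','wb'));cv2.imwrite('pics/w2.png',im);print(o['q'],o['eef_pos'],o['ft_force'])
E
```

```text
[-15.75857701  17.77109484  46.99686504 113.97055225 -15.6823343
  54.95127442 -56.42650509] [ 0.44043451 -0.23330091  0.18474268] [0.47217749 0.81264857 0.42802631]
```

View pics/w2.png

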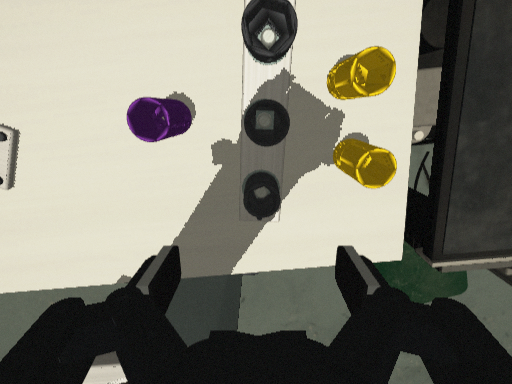

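```bash
python3 - <<'E'
import cv2
a=cv2.imread('pics/w2.png')[92:152,235:300]
cv2.imwrite('pics/w2z.png',cv2.convertScaleAbs(cv2.resize(a,None,fx=9,fy=9,interpolation=cv2.INTER_CUBIC),alpha=2.2,beta=10))
E
```

```text
(no output)
```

View pics/w2z.png

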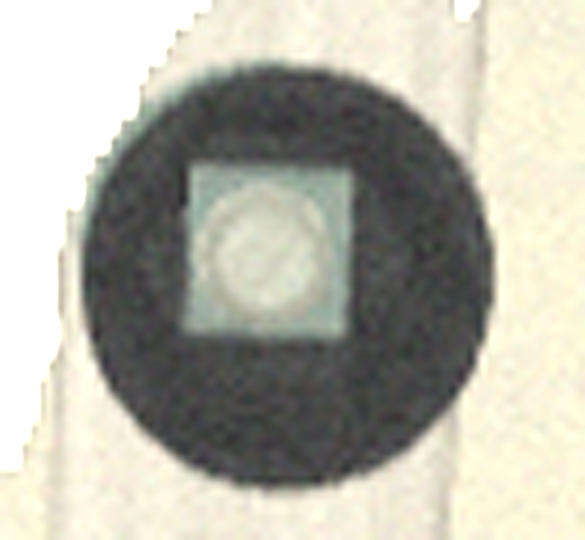

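```bash
python3 - <<'E'
from h import *
import pickle
m,o=pickle.load(open('w2.pkl','rb'));print('cam',cen(m))
t=lambda u,v:((u+.5)/9-.5+235,(v+.5)/9-.5+92)
for z in(.012,.04):
  P=[plane(m,t(*p),z) for p in[(186,163),(352,165),(346,340),(183,334)]]
  for i in range(4):
    d=P[(i+1)%4]-P[i];a=np.degrees(np.arctan2(d[1],d[0]));print(np.linalg.norm(d).round(4),(a+45)%90-45)
  print(np.mean(P,0))
print('rim',plane(m,t(288,277),.092),[np.linalg.norm(plane(m,t(*a),.092)-plane(m,t(*b),.092)) for a,b in(((82,277),(495,277)),((288,65),(288,490)))])
print('post top',plane(m,t(265,255),.029))
E
```

```text
cam [ 0.51884394 -0.24208439  0.32722958]
0.0206 -6.117149582646519
0.0211 -6.456711146816161
0.0207 -7.507974518380109
0.0206 -6.667354144286556
[ 0.50633331 -0.24827684  0.012     ]
0.0188 -6.117149582646533
0.0193 -6.456711146816133
0.0189 -7.507974518380109
0.0188 -6.6673541442866195
[ 0.50744455 -0.2477268   0.04      ]
rim [ 0.50701443 -0.24849055  0.092     ] [np.float64(0.03879617188711727), np.float64(0.03858356930437414)]
post top [ 0.50662026 -0.2477008   0.029     ]
```

The deep socket's rim centre is (0.507, -0.248), its measured diameter is 38.7 mm, and its square hole is yawed -6.7°. I'll move above it, then go down with the jaws across the stand.

```bash
python3 plan.py 0.507 -0.248 0.12 -7 5
```

```text
yaw now -5.45 turn -1.55 pos [ 0.4405 -0.233   0.1847] step [ 0.0133 -0.003  -0.0129]
[[[0.0135, 0.0017, 0.0129], 0.0054], [[0.0135, 0.0016, 0.0129], 0.0054], [[0.0135, 0.0016, 0.0129], 0.0054], [[0.0135, 0.0015, 0.0129], 0.0054], [[0.0136, 0.0014, 0.0129], 0.0054]]
```

Call:
step_arm([
  [[0.0135,0.0017,0.0125],0.0055],
  [[0.0135,0.0016,0.0125],0.0055],
  [[0.0135,0.0016,0.0125],0.0055],
  [[0.0135,0.0015,0.0125],0.0055],
  [[0.0135,0.0015,0.0125],0.0055],
])

```text
t: 5.25
eef_pos: [0.5099, -0.2435, 0.1224]
eef_rot: [[0.993, -0.117, 0.001], [-0.117, -0.993, 0.004], [0.001, -0.005, -1.0]]
ft_force: [0.1, -0.6, 0.2]
gripper_width: 0.0852
```

Call:
step_arm([
  [[0,0,0],0],
  [[0,0,0],0],
  [[0,0,0],0],
  [[0,0,0],0],
  [[0,0,0],0],
])

```text
t: 5.67
eef_pos: [0.5102, -0.2402, 0.1208]
eef_rot: [[0.994, -0.112, -0.002], [-0.112, -0.994, 0.006], [-0.003, -0.005, -1.0]]
ft_force: [0.3, 0.3, 0.1]
gripper_width: 0.0853
```

```bash
python3 plan.py 0.507 -0.248 0.05 -7 5; python3 - <<'E'
from bench import arm
import cv2,pickle
o=arm.observe();m=arm.camera_model('wrist');im=arm.snapshot('wrist')
pickle.dump((m,o),open('w3.pkl','wb'));cv2.imwrite('pics/w3.png',im)
E
```

```text
yaw now -6.46 turn -0.54 pos [ 0.5102 -0.2402  0.1208] step [-0.0006 -0.0016 -0.0142]
[[[-0.0005, 0.0016, 0.0142], 0.0019], [[-0.0004, 0.0016, 0.0142], 0.0019], [[-0.0004, 0.0016, 0.0142], 0.0019], [[-0.0004, 0.0016, 0.0142], 0.0019], [[-0.0004, 0.0016, 0.0142], 0.0019]]
```

View pics/w3.png

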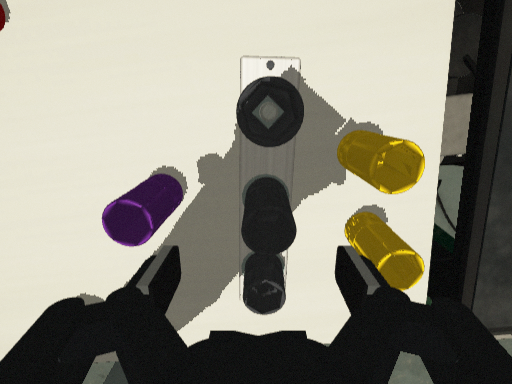

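```bash
python3 - <<'E'
from h import *
import pickle
m,o=pickle.load(open('w3.pkl','rb'))
R=o['eef_rot']
for n,p,z in(('yel low',(402,268),.08),('yel up',(400,172),.08),('purple',(128,222),.08),('deep rim',(270,226),.092)):
    X=plane(m,p,z);print(n,X.round(4),'tool',(R.T@(X-o['eef_pos'])).round(4))
E
```

```text
yel low [ 0.4578 -0.3491  0.08  ] tool [-0.0397  0.1143  0.0403]
yel up [ 0.5357 -0.3437  0.08  ] tool [0.0371 0.1002 0.0401]
purple [ 0.5196 -0.1453  0.08  ] tool [-0.0012 -0.0951  0.0413]
deep rim [ 0.5103 -0.25    0.092 ] tool [0.0013 0.0099 0.0287]
```

Call:
step_arm([
  [[-0.001,0.004,0],0.002],
  [[-0.001,0.004,0.0],0.002],
  [[0,0,0.004],0.002],
  [[0,0,0.004],0],
  [[0,0,0],0],
], grip=76, newtons=60)

```text
t: 6.13
eef_pos: [0.5068, -0.2493, 0.1142]
eef_rot: [[0.993, -0.12, 0.002], [-0.12, -0.993, 0.006], [0.001, -0.006, -1.0]]
ft_force: [-0.8, 0.0, 0.4]
gripper_width: 0.0649
```

```bash
python3 plan.py 0.508 -0.2485 0.05 -7 10;
```

```text
yaw now -6.9 turn -0.1 pos [ 0.5068 -0.2493  0.1142] step [ 0.0001  0.0001 -0.0064]
[[[0.0001, -0.0001, 0.0064], 0.0002], [[0.0001, -0.0001, 0.0064], 0.0002], [[0.0001, -0.0001, 0.0064], 0.0002], [[0.0001, -0.0001, 0.0064], 0.0002], [[0.0001, -0.0001, 0.0064], 0.0002]]
[[[0.0001, -0.0001, 0.0064], 0.0002], [[0.0001, -0.0001, 0.0064], 0.0002], [[0.0001, -0.0001, 0.0064], 0.0002], [[0.0001, -0.0001, 0.0064], 0.0002], [[0.0001, -0.0001, 0.0064], 0.0002]]
```

Call:
step_arm([
  [[0,0,0.0065],0],
  [[0,0,0.0065],0],
  [[0,0,0.0065],0],
  [[0,0,0.0065],0],
  [[0,0,0.0065],0],
])

```text
t: 6.55
eef_pos: [0.5071, -0.2491, 0.0788]
eef_rot: [[0.993, -0.12, 0.002], [-0.12, -0.993, 0.005], [0.001, -0.006, -1.0]]
ft_force: [-0.4, 0.5, 0.6]
gripper_width: 0.0648
```

Call:
step_arm([
  [[0,0,0.0065],0],
  [[0,0,0.0065],0],
  [[0,0,0.0065],0],
  [[0,0,0.0065],0],
  [[0,0,0.006],0],
])

```text
t: 6.97
eef_pos: [0.5065, -0.2485, 0.0422]
eef_rot: [[0.993, -0.12, 0.0], [-0.12, -0.993, 0.006], [-0.001, -0.006, -1.0]]
ft_force: [0.2, -1.0, -0.2]
gripper_width: 0.0652
```

Call:
step_arm([
  [[0,0,0],0],
  [[0,0,0],0],
  [[0,0,0],0],
  [[0,0,0],0],
  [[0,0,0],0],
], grip=0, newtons=60)

```text
t: 7.38
eef_pos: [0.5056, -0.2481, 0.0407]
eef_rot: [[0.993, -0.12, -0.002], [-0.12, -0.993, 0.007], [-0.003, -0.006, -1.0]]
ft_force: [0.2, -0.2, -4.3]
gripper_width: 0.0375
```

Call:
step_arm([
  [[0,0,0],0],
  [[0,0,0],0],
  [[0,0,0],0],
  [[0,0,0],0],
  [[0,0,0],0],
])

```text
t: 7.8
eef_pos: [0.5055, -0.248, 0.0406]
eef_rot: [[0.993, -0.12, -0.002], [-0.12, -0.993, 0.006], [-0.003, -0.006, -1.0]]
ft_force: [0.7, 0.6, -3.2]
gripper_width: 0.0376
```

Call:
step_arm([
  [[0,0,-0.002],0],
  [[0,0,-0.004],0],
  [[0,0,-0.008],0],
  [[0,0,-0.008],0],
  [[0,0,-0.008],0],
])

```text
t: 8.22
eef_pos: [0.5041, -0.2477, 0.0716]
eef_rot: [[0.993, -0.12, -0.006], [-0.12, -0.993, 0.008], [-0.007, -0.007, -1.0]]
ft_force: [0.3, -0.4, -4.4]
gripper_width: 0.0375
```

Call:
step_arm([
  [[0,0,-0.02],0],
  [[0,0,-0.025],0],
  [[0,0,-0.025],0],
  [[0,0,-0.025],0],
  [[0,0,-0.015],0],
])

```text
t: 8.63
eef_pos: [0.5028, -0.2484, 0.1883]
eef_rot: [[0.992, -0.122, -0.009], [-0.122, -0.993, 0.008], [-0.01, -0.007, -1.0]]
ft_force: [1.0, -0.2, -3.2]
gripper_width: 0.0379
```

Call:
step_arm([
  [[0,0,0],0],
  [[0,0,0],0],
  [[0,0,0],0],
  [[0,0,0],0],
  [[0,0,0],0],
])

```text
t: 9.05
eef_pos: [0.5034, -0.2488, 0.1917]
eef_rot: [[0.992, -0.122, -0.003], [-0.122, -0.992, 0.008], [-0.004, -0.008, -1.0]]
ft_force: [0.0, 0.4, -3.7]
gripper_width: 0.0377
```

```bash
python3 - <<'E'
from bench import arm
import cv2,pickle
o=arm.observe();m=arm.camera_model('wrist');im=arm.snapshot('wrist')
pickle.dump((m,o),open('w4.pkl','wb'));cv2.imwrite('pics/w4.png',im)
cv2.imwrite('pics/w4z.png',cv2.convertScaleAbs(cv2.resize(im[200:320,200:330],None,fx=5,fy=5,interpolation=cv2.INTER_CUBIC),alpha=2.2,beta=10))
cv2.imwrite('pics/s4.png',cv2.resize(arm.snapshot('scene')[150:300,220:380],None,fx=4,fy=4,interpolation=cv2.INTER_CUBIC))
E
python3 plan.py 0.504 0.098 0.185 7.7 20
```

```text
yaw now -7.03 turn 14.73 pos [ 0.5033 -0.2488  0.1916] step [ 0.      0.0173 -0.0003]
[[[-0.0021, -0.0172, 0.0003], -0.0129], [[-0.0019, -0.0172, 0.0003], -0.0129], [[-0.0016, -0.0173, 0.0003], -0.0129], [[-0.0014, -0.0173, 0.0003], -0.0129], [[-0.0012, -0.0173, 0.0003], -0.0129]]
[[[-0.001, -0.0173, 0.0003], -0.0129], [[-0.0008, -0.0173, 0.0003], -0.0129], [[-0.0005, -0.0173, 0.0003], -0.0129], [[-0.0003, -0.0173, 0.0003], -0.0129], [[-0.0001, -0.0173, 0.0003], -0.0129]]
[[[0.0001, -0.0173, 0.0003], -0.0129], [[0.0004, -0.0173, 0.0003], -0.0129], [[0.0006, -0.0173, 0.0003], -0.0129], [[0.0008, -0.0173, 0.0003], -0.0129], [[0.001, -0.0173, 0.0003], -0.0129]]
[[[0.0013, -0.0173, 0.0003], -0.0129], [[0.0015, -0.0173, 0.0003], -0.0129], [[0.0017, -0.0173, 0.0003], -0.0129], [[0.0019, -0.0172, 0.0003], -0.0129], [[0.0021, -0.0172, 0.0003], -0.0129]]
```

View pics/w4z.png

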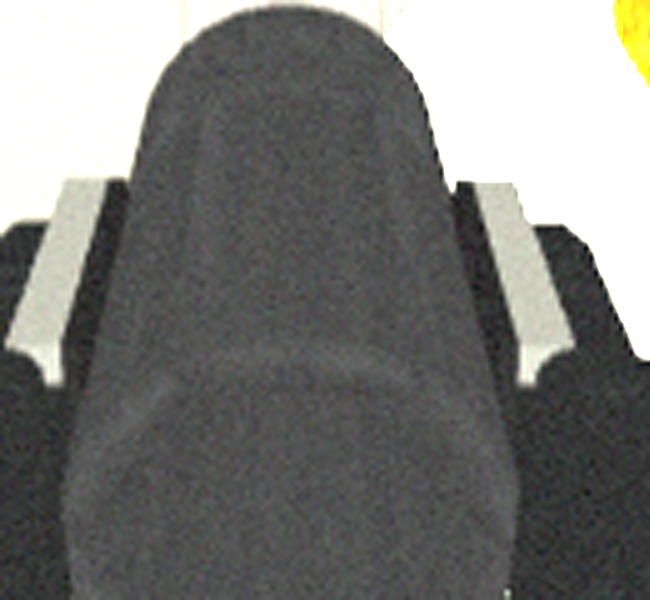

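View pics/s4.png

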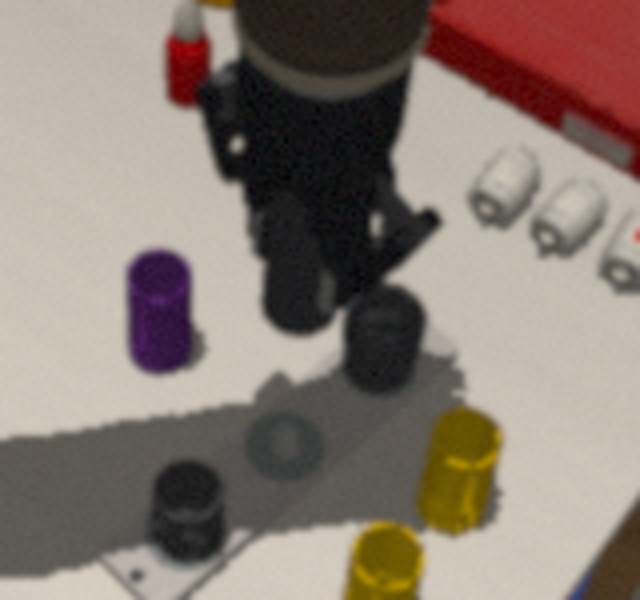

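```bash
python3 - <<'E'
from h import *
import pickle
m,o=pickle.load(open('w4.pkl','rb'))
R=o['eef_rot'];p=o['eef_pos']
uv=((288.5)/5-.5+200,(5.5)/5-.5+200)
c,d=ray(m,uv); c=R.T@(c-p);d=R.T@d
for z in(.0266,.0286,.0306):print(z,c+d*(z-c[2])/d[2])
# side silhouettes at rim: left 63,v~490 ; right 520, v~490 ; rim z=-.0514
for u in(63,520):
    c,d=ray(m,((u+.5)/5-.5+200,(490.5)/5-.5+200)); c=R.T@(c-p);d=R.T@d;print(c+d*(-.0514-c[2])/d[2])
E
```

```text
0.0266 [0.02066451 0.00097779 0.0266    ]
0.0286 [0.01998401 0.00097385 0.0286    ]
0.0306 [0.01930351 0.00096991 0.0306    ]
[ 0.00550928 -0.01718412 -0.0514    ]
[ 0.00554176  0.02000071 -0.0514    ]
```

Call:
step_arm([
  [[-0.002,-0.017,0],-0.013],
  [[-0.002,-0.017,0],-0.013],
  [[-0.0015,-0.017,0],-0.013],
  [[-0.0015,-0.017,0],-0.013],
  [[-0.001,-0.017,0],-0.013],
])

```text
t: 9.57
eef_pos: [0.5009, -0.1657, 0.189]
eef_rot: [[0.998, -0.064, -0.009], [-0.064, -0.998, 0.004], [-0.009, -0.003, -1.0]]
ft_force: [0.2, -0.6, -3.1]
gripper_width: 0.0375
```

Call:
step_arm([
  [[-0.001,-0.017,0],-0.013],
  [[-0.001,-0.017,0],-0.013],
  [[-0.0005,-0.017,0],-0.013],
  [[-0.0005,-0.017,0],-0.013],
  [[0,-0.017,0],-0.013],
])

```text
t: 9.98
eef_pos: [0.4991, -0.0768, 0.1864]
eef_rot: [[1.0, 0.003, -0.015], [0.003, -1.0, 0.003], [-0.015, -0.003, -1.0]]
ft_force: [0.1, 0.1, -3.7]
gripper_width: 0.0376
```

Call:
step_arm([
  [[0.0,-0.017,0],-0.013],
  [[0.0005,-0.017,0],-0.013],
  [[0.0005,-0.017,0],-0.013],
  [[0.001,-0.017,0],-0.013],
  [[0.001,-0.017,0],-0.013],
])

```text
t: 10.4
eef_pos: [0.4977, 0.0121, 0.184]
eef_rot: [[0.997, 0.07, -0.019], [0.07, -0.998, 0.001], [-0.019, -0.002, -1.0]]
ft_force: [0.7, 0.4, -4.6]
gripper_width: 0.0378
```

```bash
python3 plan.py 0.506 0.0985 0.185 7.7 5
```

```text
yaw now 4.0 turn 3.7 pos [0.4977 0.0121 0.184 ] step [0.0017 0.0173 0.0002]
[[[0.0029, -0.0171, -0.0002], -0.0129], [[0.0031, -0.0171, -0.0002], -0.0129], [[0.0033, -0.017, -0.0002], -0.0129], [[0.0035, -0.017, -0.0002], -0.0129], [[0.0037, -0.0169, -0.0002], -0.0129]]
```

Call:
step_arm([
  [[0.003,-0.017,0],-0.013],
  [[0.003,-0.017,0],-0.013],
  [[0.003,-0.017,0],-0.013],
  [[0.0035,-0.017,0],-0.013],
  [[0.0035,-0.015,0],-0.013],
])

```text
t: 10.82
eef_pos: [0.5046, 0.102, 0.182]
eef_rot: [[0.99, 0.138, -0.023], [0.138, -0.99, -0.0], [-0.023, -0.003, -1.0]]
ft_force: [-0.1, 0.3, -3.2]
gripper_width: 0.0373
```

Call:
step_arm([
  [[0,0,0],0],
  [[0,0,0],0],
  [[0,0,0],0],
  [[0,0,0],0],
  [[0,0,0],0],
])

```text
t: 11.23
eef_pos: [0.5049, 0.1071, 0.1812]
eef_rot: [[0.989, 0.145, -0.023], [0.145, -0.989, -0.001], [-0.023, -0.002, -1.0]]
ft_force: [-1.0, 1.0, -3.4]
gripper_width: 0.0374
```

```bash
python3 plan.py 0.506 0.0985 0.155 7.7 5; python3 - <<'E'
from bench import arm
import cv2,pickle
o=arm.observe();m=arm.camera_model('wrist');im=arm.snapshot('wrist')
pickle.dump((m,o),open('w5.pkl','wb'));cv2.imwrite('pics/w5.png',im)
cv2.imwrite('pics/s5.png',cv2.resize(arm.snapshot('scene')[90:220,120:260],None,fx=4,fy=4,interpolation=cv2.INTER_CUBIC))
print(o['eef_rot'],o['q'])
E
```

```text
yaw now 8.35 turn -0.65 pos [0.5049 0.1071 0.1812] step [ 0.0002 -0.0017 -0.0052]
[[[-0.0, 0.0017, 0.0052], 0.0023], [[-0.0, 0.0017, 0.0052], 0.0023], [[-0.0, 0.0017, 0.0052], 0.0023], [[-0.0, 0.0017, 0.0052], 0.0023], [[-0.0, 0.0017, 0.0052], 0.0023]]
[[ 0.98913874  0.14509649 -0.02348534]
 [ 0.14511018 -0.98941486 -0.00112939]
 [-0.02340062 -0.00229084 -0.99972354]] [-47.50681493  19.16586087  38.15484504 110.69253871 -14.35118146
  56.22850457 -84.21023658]
```

View pics/w5.png

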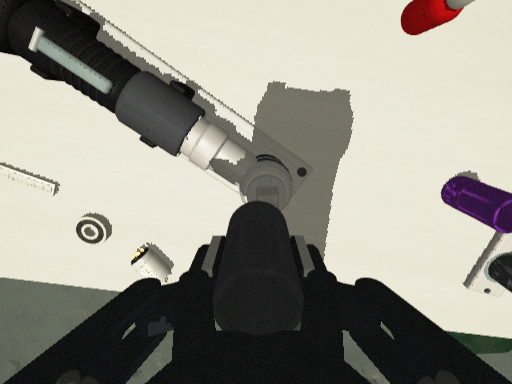

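View pics/s5.png

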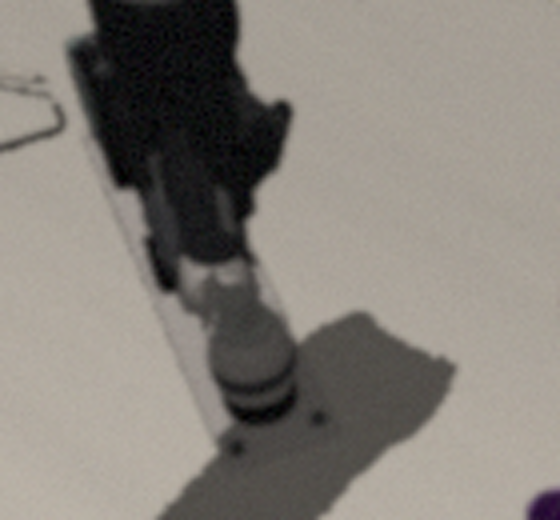

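```bash
python3 - <<'E'
import cv2
im=cv2.imread('pics/w5.png')
cv2.imwrite('pics/w5z.png',cv2.convertScaleAbs(cv2.resize(im[145:225,225:315],None,fx=7,fy=7,interpolation=cv2.INTER_CUBIC),alpha=1.6,beta=10))
E
```

```text
(no output)
```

View pics/w5z.png

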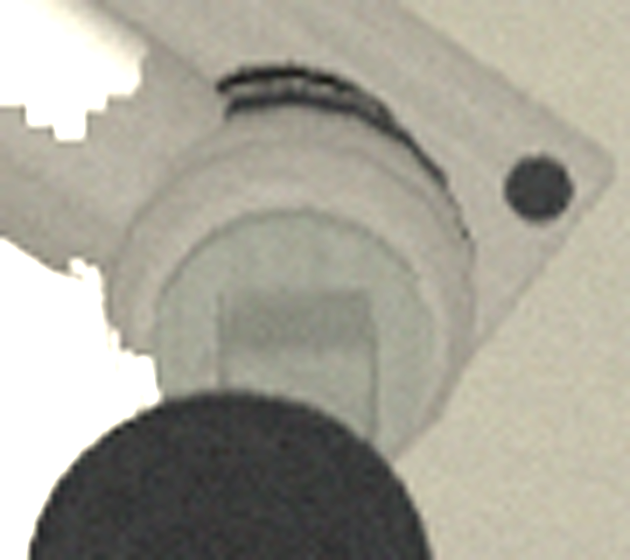

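```bash
python3 - <<'E'
from h import *
import pickle
m,o=pickle.load(open('w5.pkl','rb'))
R=o['eef_rot'];p=o['eef_pos']
f=lambda u,v:((u+.5)/7-.5+225,(v+.5)/7-.5+145)
A=plane(m,f(220,350),.1105);B=plane(m,f(378,345),.1105)
A2=plane(m,f(218,290),.088);B2=plane(m,f(372,290),.088)
for a,b in((A,B),(A2,B2)):
    d=b-a;print('edge',a,b,np.linalg.norm(d),np.degrees(np.arctan2(d[1],d[0]))+90)
zc=p+R[:,2]*.0286
F=plane(m,f(235,393),zc[2]);print('foot edge',F,'foot c',F-R[:,0]*.02, 'TCP-based foot',zc)
mid=(A+B)/2; nrm=np.array([np.cos(np.radians(8)),np.sin(np.radians(8)),0])
print('drive centre', mid-nrm*.0095, (A2+B2)/2-nrm*.0095)
E
```

```text
edge [0.51389533 0.10873069 0.1105    ] [0.51726165 0.09025785 0.1105    ] 0.01877705919275729 10.327725500566387
edge [0.51439741 0.10925353 0.088     ] [0.51732623 0.08943671 0.088     ] 0.02003207774034389 8.407144023462351
foot edge [0.52404104 0.10839658 0.15256983] foot c [0.50425827 0.10549438 0.15303785] TCP-based foot [0.50426114 0.10708341 0.15256983]
drive centre [0.50617095 0.09817212 0.1105    ] [0.50645428 0.09802298 0.088     ]
```

Three separate views now put the drive at (0.506, 0.098). The socket's foot is at (0.504, 0.106), and both yaws are about 8–9°. I'll shift sideways and go down to just above the tip.

Call:
step_arm([
  [[0.001,0.004,0],0],
  [[0,0.004,0.004],0],
  [[0,0,0.006],0],
  [[0,0,0.004],0],
  [[0,0,0],0],
])

```text
t: 11.75
eef_pos: [0.5072, 0.0963, 0.1661]
eef_rot: [[0.99, 0.141, -0.023], [0.142, -0.99, -0.001], [-0.022, -0.002, -1.0]]
ft_force: [0.1, 0.4, -3.1]
gripper_width: 0.0374
```

```bash
cat > foot.py <<'E'
from bench import arm
from h import *
o=arm.observe();R=o['eef_rot'];p=o['eef_pos']
f=p+R@np.array([0,.0008,.0286]);e=np.array([.5063,.0981,.088])-f
print('t',o['t'],'foot-seat z mm',(-e[2]*1000).round(1),'xy err tool mm',(R.T@e*1000).round(1)[:2],'yaw',np.degrees(np.arctan2(R[1,0],R[0,0])).round(2),'F',o['ft_force'].round(1),'tilt',R[:2,2].round(4))
E
python3 foot.py
```

```text
t 11.75 foot-seat z mm 49.5 xy err tool mm [ 1.1 -2.5] yaw 8.14 F [ 0.1  0.4 -3.1] tilt [-0.0226 -0.0007]
```

Call:
step_arm([
  [[0.001,-0.002,0.003],0],
  [[0,0,0.006],0],
  [[0,0,0.006],0],
  [[0,0,0.004],0],
  [[0,0,0],0],
])

```text
t: 12.17
eef_pos: [0.5071, 0.0989, 0.1444]
eef_rot: [[0.99, 0.142, -0.024], [0.142, -0.99, -0.001], [-0.024, -0.002, -1.0]]
ft_force: [0.5, -0.1, -4.4]
gripper_width: 0.0374
```

```bash
python3 foot.py
```

```text
t 12.1667 foot-seat z mm 27.8 xy err tool mm [0.4 0. ] yaw 8.15 F [ 0.5 -0.1 -4.4] tilt [-0.0237 -0.0011]
```

Call:
step_arm([
  [[0,0,0.0015],0],
  [[0,0,0.0015],0],
  [[0,0,0.0015],0],
  [[0,0,0.001],0],
  [[0,0,0.001],0],
])

```text
t: 12.58
eef_pos: [0.5071, 0.099, 0.1372]
eef_rot: [[0.99, 0.142, -0.024], [0.142, -0.99, -0.001], [-0.024, -0.002, -1.0]]
ft_force: [-0.2, -0.8, -3.1]
gripper_width: 0.0376
```

```bash
python3 foot.py
```

```text
t 12.5833 foot-seat z mm 20.6 xy err tool mm [0.3 0.1] yaw 8.17 F [-0.2 -0.8 -3.1] tilt [-0.0237 -0.0013]
```

Call:
step_arm([
  [[0,0,0.001],0],
  [[0,0,0.001],0],
  [[0,0,0.001],0],
  [[0,0,0.001],0],
  [[0,0,0.001],0],
])

```text
t: 13.0
eef_pos: [0.5073, 0.0991, 0.1322]
eef_rot: [[0.99, 0.142, -0.023], [0.142, -0.99, -0.001], [-0.023, -0.002, -1.0]]
ft_force: [0.0, 0.4, -3.4]
gripper_width: 0.0376
```

```bash
python3 foot.py
```

```text
t 13.0 foot-seat z mm 15.6 xy err tool mm [-0.1  0.2] yaw 8.17 F [ 0.   0.4 -3.4] tilt [-0.0227 -0.0008]
```

The socket is sliding over the square with no contact force. Next is the ball.

Call:
step_arm([
  [[0,0,0.001],0],
  [[0,0,0.001],0],
  [[0,0,0.001],0],
  [[0,0,0.001],0],
  [[0,0,0.001],0],
])

```text
t: 13.42
eef_pos: [0.5074, 0.0999, 0.1281]
eef_rot: [[0.99, 0.142, -0.023], [0.142, -0.99, 0.001], [-0.022, -0.004, -1.0]]
ft_force: [-4.4, -0.6, 10.7]
gripper_width: 0.0377
```

```bash
python3 foot.py
```

```text
t 13.4167 foot-seat z mm 11.5 xy err tool mm [-0.5  1. ] yaw 8.19 F [-4.4 -0.6 10.7] tilt [-0.0225  0.0012]
```

Call:
step_arm([
  [[0,0,0.001],0],
  [[0,0,0.001],0],
  [[0,0,0.001],0],
  [[0,0,0.001],0],
  [[0,0,0.001],0],
])

```text
t: 13.83
eef_pos: [0.5075, 0.0998, 0.1278]
eef_rot: [[0.99, 0.141, -0.023], [0.141, -0.99, 0.006], [-0.022, -0.009, -1.0]]
ft_force: [-4.5, -0.3, 11.6]
gripper_width: 0.0376
```

```bash
python3 foot.py
```

```text
t 13.8333 foot-seat z mm 11.2 xy err tool mm [-0.6  1.1] yaw 8.13 F [-4.5 -0.3 11.6] tilt [-0.023   0.0058]
```

Call:
step_arm([
  [[0,0,0.0013],0],
  [[0,0,0.0013],0],
  [[0,0,0.0015],0],
  [[0,0,0.0015],0],
  [[0,0,0.0015],0],
])

```text
t: 14.25
eef_pos: [0.5075, 0.0997, 0.1266]
eef_rot: [[0.99, 0.14, -0.023], [0.14, -0.99, 0.012], [-0.021, -0.015, -1.0]]
ft_force: [-5.4, -0.4, 10.7]
gripper_width: 0.0371
```

```bash
python3 foot.py
```

```text
t 14.25 foot-seat z mm 10.0 xy err tool mm [-0.6  1.2] yaw 8.05 F [-5.4 -0.4 10.7] tilt [-0.0233  0.0118]
```

Call:
step_arm([
  [[-0.0003,0,0.0015],0],
  [[-0.0003,0,0.0015],0],
  [[0,0,0.0015],0],
  [[0,0,0.0015],0],
  [[0,0,0.0015],0],
])

```text
t: 14.67
eef_pos: [0.5075, 0.0996, 0.1251]
eef_rot: [[0.99, 0.139, -0.022], [0.139, -0.99, 0.018], [-0.019, -0.021, -1.0]]
ft_force: [-5.6, -0.3, 11.4]
gripper_width: 0.0377
```

```bash
python3 foot.py
```

```text
t 14.6667 foot-seat z mm 8.5 xy err tool mm [-0.6  1.3] yaw 7.99 F [-5.6 -0.3 11.4] tilt [-0.0221  0.0178]
```

Call:
step_arm([
  [[-0.0003,-0.0004,0.0018],0],
  [[-0.0003,-0.0004,0.0018],0],
  [[0,0,0.0018],0],
  [[0,0,0.0018],0],
  [[0,0,0.0018],0],
])

```text
t: 15.08
eef_pos: [0.5072, 0.0994, 0.121]
eef_rot: [[0.99, 0.137, -0.021], [0.138, -0.99, 0.022], [-0.018, -0.024, -1.0]]
ft_force: [-2.8, 0.3, 5.4]
gripper_width: 0.0378
```

```bash
python3 foot.py
```

```text
t 15.0833 foot-seat z mm 4.4 xy err tool mm [-0.5  1.2] yaw 7.92 F [-2.8  0.3  5.4] tilt [-0.0209  0.0217]
```

Force has fallen and the foot is about 4.4 mm up, so the ball is moving into its dimple. I'll keep pushing gently to the shoulder.

Call:
step_arm([
  [[0,0,0.001],0],
  [[0,0,0.001],0],
  [[0,0,0.001],0],
  [[0,0,0.001],0],
  [[0,0,0.001],0],
])

```text
t: 15.5
eef_pos: [0.5072, 0.0992, 0.1166]
eef_rot: [[0.99, 0.137, -0.021], [0.138, -0.99, 0.022], [-0.017, -0.025, -1.0]]
ft_force: [-7.9, -0.5, 24.6]
gripper_width: 0.0377
```

```bash
python3 foot.py
```

```text
t 15.5 foot-seat z mm 0.0 xy err tool mm [-0.6  0.9] yaw 7.92 F [-7.9 -0.5 24.6] tilt [-0.0206  0.0223]
```

Call:
step_arm([
  [[0,0,0],0],
  [[0,0,0],0],
  [[0,0,0],0],
  [[0,0,0],0],
  [[0,0,0],0],
])

```text
t: 15.92
eef_pos: [0.5071, 0.0991, 0.1169]
eef_rot: [[0.99, 0.137, -0.021], [0.138, -0.99, 0.023], [-0.018, -0.025, -1.0]]
ft_force: [-2.2, 0.4, 3.0]
gripper_width: 0.038
```

```bash
python3 foot.py
```

```text
t 15.9167 foot-seat z mm 0.3 xy err tool mm [-0.4  0.9] yaw 7.91 F [-2.2  0.4  3. ] tilt [-0.0213  0.0225]
```

Call:
step_arm([
  [[0,0,0],0],
  [[0,0,0],0],
  [[0,0,0],0],
  [[0,0,0],0],
  [[0,0,0],0],
], grip=80)

```text
t: 16.33
eef_pos: [0.5088, 0.0992, 0.1169]
eef_rot: [[0.99, 0.137, -0.018], [0.138, -0.99, 0.022], [-0.015, -0.024, -1.0]]
ft_force: [0.7, 1.1, 0.3]
gripper_width: 0.0682
```

Call:
step_arm([
  [[0,0,0],0],
  [[0,0,-0.002],0],
  [[0,0,-0.01],0],
  [[0,0,-0.015],0],
  [[0,0,-0.015],0],
])

```text
t: 16.75
eef_pos: [0.5079, 0.0975, 0.1589]
eef_rot: [[0.99, 0.137, -0.023], [0.137, -0.99, 0.019], [-0.02, -0.022, -1.0]]
ft_force: [0.7, 0.4, -0.9]
gripper_width: 0.0684
```

Call:
step_arm([
  [[0,0,-0.02],0],
  [[0,0,-0.02],0],
  [[0,0,-0.02],0],
  [[0,0,-0.01],0],
  [[0,0,0],0],
])

```text
t: 17.17
eef_pos: [0.5108, 0.095, 0.2379]
eef_rot: [[0.991, 0.135, -0.018], [0.135, -0.991, 0.021], [-0.015, -0.023, -1.0]]
ft_force: [0.8, -1.2, -1.3]
gripper_width: 0.0686
```

Call:
step_arm([
  [[-0.015,0,0],0],
  [[-0.015,0,0],0],
  [[-0.015,0,0],0],
  [[-0.015,0,0],0],
  [[-0.015,0,0],0],
])

```text
t: 17.58
eef_pos: [0.4353, 0.0847, 0.2371]
eef_rot: [[0.991, 0.135, -0.017], [0.135, -0.991, 0.019], [-0.014, -0.021, -1.0]]
ft_force: [1.5, -0.3, 0.7]
gripper_width: 0.0681
```

Call:
step_arm([
  [[0,0,0],0],
  [[0,0,0],0],
  [[0,0,0],0],
  [[0,0,0],0],
  [[0,0,0],0],
])

```text
t: 18.0
eef_pos: [0.4333, 0.0846, 0.2354]
eef_rot: [[0.991, 0.136, -0.019], [0.136, -0.99, 0.02], [-0.016, -0.022, -1.0]]
ft_force: [0.7, 0.2, -0.1]
gripper_width: 0.0682
```

```bash
python3 - <<'E'
from bench import arm
import cv2,pickle
o=arm.observe();m=arm.camera_model('wrist');im=arm.snapshot('wrist')
pickle.dump((m,o),open('w6.pkl','wb'));cv2.imwrite('pics/w6.png',im)
cv2.imwrite('pics/w6s.png',arm.snapshot('scene'));cv2.imwrite('pics/w6t.png',arm.snapshot('top'))
E
```

```text
(no output)
```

View pics/w6.png

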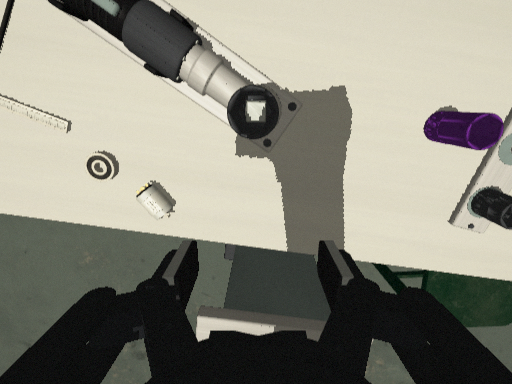

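View pics/w6s.png

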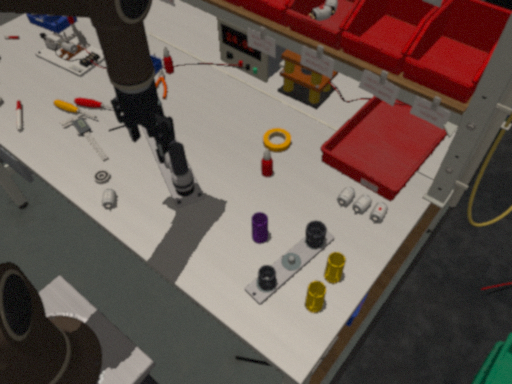

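```bash
python3 - <<'E'
import cv2
a=cv2.imread('pics/w6.png')[80:145,220:290];b=cv2.imread('pics/w6s.png')[130:205,150:210];c=cv2.imread('pics/w6t.png')[180:260,120:220]
A=cv2.convertScaleAbs(cv2.resize(a,None,fx=8,fy=8,interpolation=cv2.INTER_CUBIC),alpha=1.6,beta=15)
B=cv2.convertScaleAbs(cv2.resize(b,None,fx=7,fy=7,interpolation=cv2.INTER_CUBIC),alpha=1.6,beta=15)
cv2.imwrite('pics/w6z.png',A);cv2.imwrite('pics/w6sz.png',B);cv2.imwrite('pics/w6tz.png',cv2.convertScaleAbs(cv2.resize(c,None,fx=6,fy=6,interpolation=cv2.INTER_CUBIC),alpha=1.6,beta=15))
E
```

```text
(no output)
```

View pics/w6z.png

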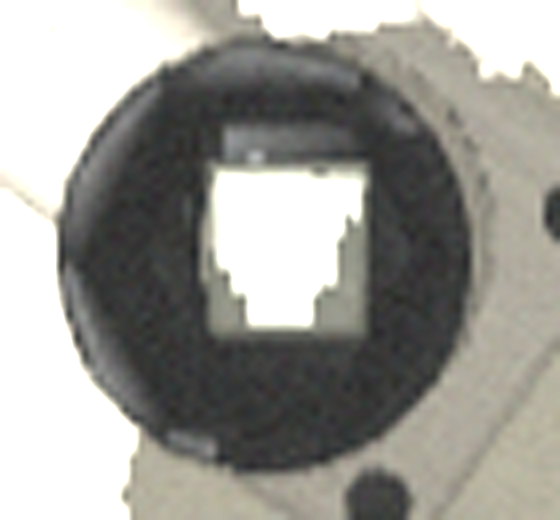

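View pics/w6sz.png

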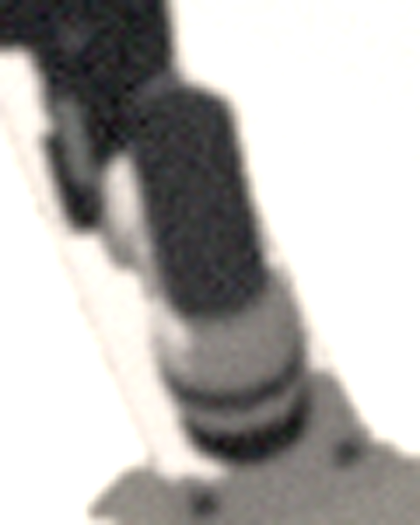

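View pics/w6tz.png

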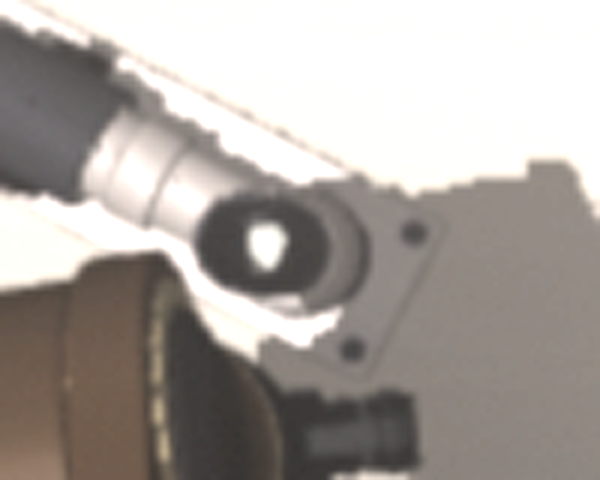

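```bash
python3 - <<'E'
from h import *
from bench import arm
import pickle
m,o=pickle.load(open('w6.pkl','rb'));T=arm.camera_model('top');S=arm.camera_model('scene')
f=lambda u,v:((u+.5)/8-.5+220,(v+.5)/8-.5+80)
g=lambda u,v:((u+.5)/6-.5+120,(v+.5)/6-.5+180)
for z in(.168,.178,.188):
    print(z,plane(m,f(266,255),z),[np.linalg.norm(plane(m,f(*a),z)-plane(m,f(*b),z)).round(4) for a,b in(((62,255),(468,255)),((266,40),(266,470)))], plane(T,g(258,246),z))
# predicted scene rim far edge & foot near edge if home
C=np.array([.5065,.098,.168])
h=np.linspace(0,2*np.pi,200)
for n,z,r in(('rim',.168,.0195),('rim+10',.178,.0195),('foot',.088,.02),('foot+10',.098,.02)):
    p=np.array([proj(S,[C[0]+r*np.cos(a),C[1]+r*np.sin(a),z]) for a in h]);q=((p-[150,130])+.5)*7-.5
    print(n,'zoom px min',q.min(0).round(),'max',q.max(0).round())
E
```

```text
0.168 [0.50778202 0.09877528 0.168     ] [np.float64(0.0377), np.float64(0.0381)] [0.50518592 0.092817   0.168     ]
0.178 [0.50805388 0.09841527 0.178     ] [np.float64(0.0359), np.float64(0.0363)] [0.5049246 0.0910326 0.178    ]
0.188 [0.50832574 0.09805525 0.188     ] [np.float64(0.0341), np.float64(0.0345)] [0.50466328 0.08924819 0.188     ]
rim zoom px min [118.  85.] max [235. 170.]
rim+10 zoom px min [113.  65.] max [230. 149.]
foot zoom px min [156. 241.] max [269. 327.]
foot+10 zoom px min [151. 223.] max [265. 308.]
```

```bash
python3 - <<'E'
from bench import arm
from h import *
import cv2
T=arm.camera_model('top')
a=cv2.imread('pics/scene0.png').astype(int);b=cv2.imread('pics/w6s.png').astype(int)
d=abs(a-b).max(2)
for n,(x0,x1,y0,y1) in dict(short=(257,278,263,292),wide=(305,330,220,250),bottle=(258,276,148,180)).items(): print(n,'changed px',(d[y0:y1,x0:x1]>45).sum())
print(arm.observe()['ft_force']); print(arm.sign_off())
E
```

```text
short changed px 0
wide changed px 0
bottle changed px 0
[-0.39308608  0.2262375  -0.0030796 ]
the job is handed in; nothing more can be done
None
```

The deep socket is on the nutrunner's square drive, fully down on the shoulder, and released. I handed the job in at about 18 s of the 56 s; the interface gives no verdict.

**How it went:** I took the socket off the middle post. I read the yaw of the drive square (about 8°) and of the socket's hole (about -7°) from the wrist camera and turned the socket to match. It slid over the square with no push and no searching turn.

**Fit:**
- **Push:** It took about 15 N to get past the ball. The force then fell at about 4 mm above the shoulder, which I take as the click. It rose to about 28 N (a wrist reading of 24.6 N plus the socket's weight) as the foot met the shoulder. That is a little over the 25 N advised and well below the 60 N limit. I read the forces only at the end of each call.
- **Height:** The tool rose 76.3 mm between picking up and seating, against 76 mm expected. In the scene view the rim and foot edges were within about 2 mm of their fully home positions.
- **Centring:** The rim centre is within about 2 mm of the drive axis, so the lean is about 0.02 rad.
- **Ball:** I could not read its position directly; I am relying on the force drop and the height.

**Checks that disagreed:**
- The socket's rim measured 37.9 mm across in the last wrist view, against 39 mm.
- A first reading of the rim centre in the top view was 6 mm off in y. I put that down to including the socket's side wall in the outline, but did not measure it again.

**Surroundings:** The other two sockets and the bottle showed no changed pixels in the scene view. The gripper was clear of everything and the wrist force was about zero.

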